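# Stamp the lot tags of a batch of restored books

### The job

Turn the numbering collar of the stamp press to 6; then, one after the other, the longest first and the shortest last, slide each lot tag on the bench until its ring mark lies centred under the stamp and press the cap firmly down so that the stamp prints on the mark. Put every stamped tag flat in the cardboard tray and turn the collar back to 0. Never press the stamp with another number than 6 showing, and leave the two books and the wax jar where they are.

Things in the scene. Friction and masses are not known exactly. Their poses are not given: they have to be found in the camera images.
- press: numbering press, fixed, a grey C-shaped stand. Origin: on the bench exactly below the stamp; z up; x points from the stamp to the column behind it, so the throat is open at -x (robot side) and at both sides. Column and foot fill x = 85 to 165 mm, y = -50 to 50. The head, 34 mm round the stamp axis, overhangs from z = 75 to 120 mm; on it the numbered collar, on top the cap.
- collar (a joint): angle of the numbering collar about the press's vertical axis, rad; positive = counter-clockwise from above. Ten detents 0.5236 rad apart carry 0 to 9: number k shows at k x 0.5236 (0 at 0, 6 at 3.1416); hard stops at 0 and 4.712. The number showing is the digit at the black pointer on the press's -x (robot) side. A sprung ball (about 0.1 Nm) pulls the collar into the nearest detent
- collar_grip (a point): on the collar's axis 146 mm above the bench, a good height to grip: the knurled grip is a cylinder 54 mm across from z = 128 to 156 mm. Below it, turning with it, the scale flange with the digits, 92 mm across, top at z = 128 mm; above it stands the stamp's cap, 32 mm across, top at z = 184 mm
- stamp (a joint): how far the stamp is pressed down, m: 0 = up, about 0.014 when it meets a tag on the bench, 0.026 at most. A return spring (1.5 N at first, 2.5 N on the tag) lifts it when let go. It prints when it bears on a tag with over 2 N beyond the spring: push with about 10 N
- stamp_tip (a point): centre of the stamp's lower face (10 mm across), 30 mm above the bench when up; it moves down with the stamp
- cap_top (a point): centre of the top of the stamp's round black cap (32 mm across), 184 mm above the bench when up; push it down here. It moves freely inside the collar
- tag_long: the longest lot tag, may be absent: a plain plywood slat 200 mm long (along its x), 40 mm wide (y), 16 mm thick, 100 g, with a black ring mark near its +x end. Origin: centre of its underside; z up. At first it lies flat on the bench to the left of the press, mark end roughly away from the robot
- mark_long (a point): centre of the ring mark (20 mm across) on the top face of the longest tag: 80 mm from the tag's middle along +x, 20 mm from its end
- tag_mid: the middle-sized lot tag, may be absent: a plain plywood slat 170 mm long (along its x), 40 mm wide (y), 16 mm thick, 85 g, with a black ring mark near its +x end. Origin: centre of its underside; z up. At first it lies flat on the bench to the left of the press, mark end roughly away from the robot
- mark_mid (a point): centre of the ring mark (20 mm across) on the top face of the middle-sized tag: 65 mm from the tag's middle along +x, 20 mm from its end
- tag_short: the shortest lot tag, may be absent: a plain plywood slat 140 mm long (along its x), 40 mm wide (y), 16 mm thick, 70 g, with a black ring mark near its +x end. Origin: centre of its underside; z up. At first it lies flat on the bench to the left of the press, mark end roughly away from the robot
- mark_short (a point): centre of the ring mark (20 mm across) on the top face of the shortest tag: 50 mm from the tag's middle along +x, 20 mm from its end
- tray: low open cardboard tray, fixed, to the robot's right: outside 262 mm (its x) by 242 mm (its y) by 40 mm high, walls and floor 5 mm thick. Origin: centre of its underside
- book_a: bystander: thick blue hardback lying flat, 110 x 150 x 35 mm
- book_b: bystander: grey hardback lying flat, 90 x 150 x 25 mm
- jar: bystander: jar of cleaning wax, 60 mm across, 75 mm high, standing

How it is judged:
By the outcome, as a careful person would: the job done as asked, in the order asked, and still so for the second after the job is handed in, with the robot touching nothing.
Of tag_long, tag_mid, tag_short only 2 to 3 are there at a start; the rules pass over those that are not, and their reading is None.
At some moment in a run one of tag_long, tag_mid, tag_short may be knocked a few centimetres aside while the robot is not near it.
Once in a run the grip may slacken for a moment while it holds something.
It also fails if it takes over 210 s, if anything falls off the work surface, if the arm or the gripper's body presses on something with over 40 N, if the wrist force passes 120 N, or if a joint passes its speed limit or range.

### The arm

A 6-joint arm with a two-finger parallel gripper is mounted at the origin on the work surface. World frame = base frame: x ahead of the robot, y to its left, z up, the work surface at z = 0. Lengths are in mm, angles in rad, forces in N, time in s.
With the tool pointing down it reaches from about 275 to 750 mm from the base axis. Payload 10.2 kg.
Tool frame: the origin (TCP) lies midway between the tips of the shut fingers; the grasp point (between the pads) lies 19 mm behind it; z points along the fingers, y is the line along which they close (so a half turn about z gives the same grasp; the last joint's range is limited). The gripper opens to 85 mm and grips with 20 to 120 N. Pads are 22 mm wide; open, the fingers measure 114 mm over their backs; the gripper's body (76 mm by 85 mm) begins 54 mm behind the grasp point. The pads swing forward as they close: fully open they stand 13 mm farther back than shut.
Start: joints at [-1.346, 0.313, 1.498, -0, 1.331, -0.223], TCP at [227.305, -473.248, 231.294] pointing down, gripper open.
Joint ranges: [-2.94, 2.94], [-0.97, 2.17], [0.19, 2.56], [-1.23, 4.37], [0.02, 3.11], [-2.88, 2.88]. Speed limits (rad/s): [2.39, 2.39, 3.01, 3.14, 3.14, 3.14].

### API

Orientations are given as a unit quaternion [w, x, y, z].
In Python, from rig import ctrl, capture, camera_info gives the robot as it stands.
- The arm moves only by the tool apply_moves, never from a script. Its argument "targets" is a list of rows, each a list of 3 entries, a list of its own where there are three numbers: the finger opening in mm, from 0 to 85.4, then the shift along the world's x, y, z in mm, then the turn, a rotation vector about the world's x, y, z in degrees. In form: [[grip, [dx, dy, dz], [rx, ry, rz]], ...]. A call has 1 to 20 rows; each row is the pose to reach, as a shift and turn from the pose commanded when the call began; what a row does not reach only later rows make up. A row lasts 1/10 s, in which the tool goes at most 50 mm and 8.59 degrees, less where a joint would pass 70% of its speed; a pose out of reach is approached as far as the arm can. A call with a gripper value outside its range is refused whole. The fingers move at their own pace and stop on an object; "squeeze" is the grip in N (left out, the last holds). Time passes only in rows, so rows that repeat a pose let the fingers close. It gives the time, the measured TCP pose, the force, the opening and the grip force at its end, in the units of the state.
- ctrl.sense(): the state, without advancing time (a new reading comes with each control period).
- capture(name): name is "scene" or "top"; returns (picture, depth): 420x560x3 uint8, blue, green, red; 420x560 float32, mm along the optical axis (not along the pixel's ray), 0 where there is no reading.
- camera_info(name): a dict with "vfov" (degrees; the focal length in pixels is half the picture's height over the tangent of half this angle, whatever the lens; pixels are square), "cx", "cy" (the principal point, pixels), "k1" (the pictures are not rectified: a ray, as slopes to the right and down, at radius r is drawn at 1 + k1 r^2 times it, then the intrinsics apply), "extrinsics" (4x4, takes a point from camera to world coordinates). Camera axes: x right, y down, z forward; pixel columns grow to the right and rows downward; lengths in mm; the calibration is good to about 2 mm. A picture is of the moment at which its call begins. camera_info takes no time and is no camera call.
- ctrl.finish_job(): hands the job in; it is judged then, once.
The state is a dict: "time_s": time; "joints": joint angles; "dq": joint speeds; "tau": joint torques, N m; "eef_pos": TCP position; "ee_rot": TCP orientation; "force": force on the tool from outside, world axes, zero at the start; "wrist_torque": the same for the moment, N m; "grip_width": opening from 0.0 (shut) to 1.0 (fully open); "grip_force": force on a finger pad.
Only numpy, scipy, OpenCV 4.12 (cv2) and the standard library are available. Lean on these libraries where they do the work, as an engineer would, in place of code of your own. Each camera call takes 0.05 s, during which the arm holds its last target. There are 200 camera calls.

## Working session

There is one attempt and no reset: what is moved stays moved. The work goes in short steps, Python scripts to look and compute and a tool call to move; the robot and the scene stay as the last step left them, time stands still between calls to the robot, and variables do not carry over. Pictures are saved under pics/ and viewed, at most 14 in all, crops included, and the job is handed in when it is done.

Besides the shell and the picture viewer there is one more tool, called after "Call:" as name(argument=value, ...), one argument or row to a line, values as JSON. apply_moves: Moves the arm, as the interface text tells. Its arguments: {"type":"object","properties":{"targets":{"type":"array","items":{"type":"array"}},"squeeze":{"type":"number"}},"required":["targets"]}

```bash
ls; mkdir -p pics; cat > h.py <<'E'
import numpy as np, cv2
from rig import ctrl, capture, camera_info
def K(n):
    c=camera_info(n); f=210/np.tan(np.radians(c["vfov"])/2)
    return c,f
def rays(n,uv):
    c,f=K(n); uv=np.atleast_2d(np.array(uv,float))
    d=(uv-[c["cx"],c["cy"]])/f; s=d.copy()
    for _ in range(20): s=d/(1+c["k1"]*(s**2).sum(1,keepdims=True))
    E=np.array(c["extrinsics"]); return E[:3,3],np.c_[s,np.ones(len(s))]@E[:3,:3].T
def onplane(n,uv,z):
    o,d=rays(n,uv); return o+d*((z-o[2])/d[:,2])[:,None]
def proj(n,P):
    c,f=K(n);E=np.array(c["extrinsics"]);p=(np.atleast_2d(P)-E[:3,3])@E[:3,:3]
    s=p[:,:2]/p[:,2:]; s=s*(1+c["k1"]*(s**2).sum(1,keepdims=True)); return s*f+[c["cx"],c["cy"]]
def cloud(n,depth):
    v,u=np.mgrid[0:420,0:560]; o,d=rays(n,np.c_[u.ravel(),v.ravel()])
    return (o+d*depth.ravel()[:,None]).reshape(420,560,3)
def tri(n1,uv1,n2,uv2):
    o1,d1=rays(n1,uv1);o2,d2=rays(n2,uv2);d1=d1[0];d2=d2[0]
    t=np.linalg.lstsq(np.c_[d1,-d2],o2-o1,rcond=None)[0]
    a=o1+d1*t[0];b=o2+d2*t[1];return (a+b)/2,np.linalg.norm(a-b)
E
python3 - <<'E'
from h import *
for n in("scene","top"):
    im,d=capture(n); cv2.imwrite(f"pics/{n}0.png",im); np.save(f"{n}0.npy",d)
    print(n,camera_info(n))
print(ctrl.sense())
E
```

```text
pics
scene {'vfov': 53.50163037974407, 'cx': 279.3769722610908, 'cy': 217.75353648967598, 'k1': -0.06368907961597566, 'extrinsics': array([[ 7.30688167e-01,  5.87037747e-01, -3.48541944e-01,
         9.50730881e+02],
       [ 6.82659963e-01, -6.21979494e-01,  3.83558189e-01,
        -3.99782678e+02],
       [ 8.37719368e-03, -5.18197061e-01, -8.55220222e-01,
         1.06610579e+03],
       [ 0.00000000e+00,  0.00000000e+00,  0.00000000e+00,
         1.00000000e+00]])}
top {'vfov': 46.5479197302245, 'cx': 291.0080789687361, 'cy': 209.13488764586157, 'k1': -0.04792934120235438, 'extrinsics': array([[-1.45604605e-02, -9.96867702e-01,  7.77353099e-02,
         4.80776175e+02],
       [-9.99623435e-01,  1.27040355e-02, -2.43227296e-02,
         4.21613169e+01],
       [ 2.32589914e-02, -7.80601877e-02, -9.96677293e-01,
         1.22831417e+03],
       [ 0.00000000e+00,  0.00000000e+00,  0.00000000e+00,
         1.00000000e+00]])}
{'time_s': 0.1, 'joints': array([-1.34638444e+00,  3.13411921e-01,  1.49830213e+00,  2.41785084e-05,
        1.33098320e+00, -2.23405140e-01]), 'dq': array([-0.0001374 , -0.00063859, -0.00342364, -0.00061837,  0.00036634,
       -0.0018743 ]), 'tau': array([ 2.85364949e-03, -4.12903547e+01, -2.60142571e+01, -9.21524497e-05,
        3.06717106e-03,  1.93028740e-05]), 'eef_pos': array([ 227.27055943, -473.03442816,  230.80535389]), 'ee_rot': array([-5.52302710e-04,  9.75037534e-01,  2.22039416e-01,  1.14636870e-05]), 'force': array([-0.6084055 , -0.58758064, -0.1957237 ]), 'wrist_torque': array([-0.01075982,  0.00539095,  0.03358417]), 'grip_force': 0.0, 'grip_width': 0.9996134988445816}
```

View pics/top0.png

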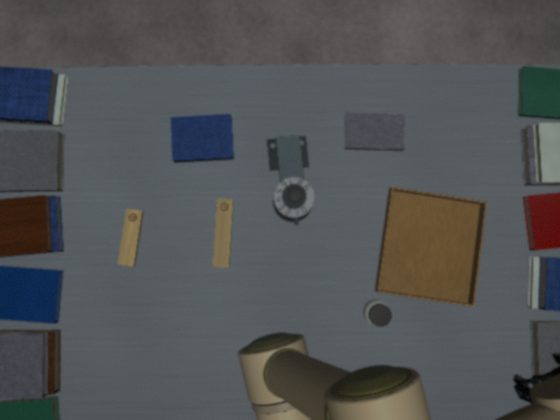

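View pics/scene0.png

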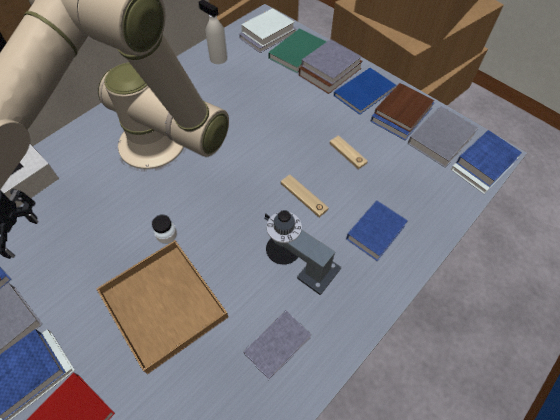

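The top view shows two tags: a short one at (130,237) and a longer one at (223,232), both with rings at the top end. The press is at (293,195), the tray at (431,246), the jar at (378,313) and the books at (202,137) and (375,130).

```bash
cat >> h.py <<'E'
def tags(n,im,zt=16):
    """tags: bright yellow blobs -> centre, length, width, axis (mark end), on plane zt"""
    hsv=cv2.cvtColor(im,cv2.COLOR_BGR2HSV); m=cv2.inRange(hsv,(12,60,120),(30,255,255))
    m=cv2.morphologyEx(m,cv2.MORPH_CLOSE,np.ones((5,5)))
    out=[]
    for c in cv2.findContours(m,cv2.RETR_EXTERNAL,cv2.CHAIN_APPROX_NONE)[0]:
        if 300<cv2.contourArea(c)<4000:
            r=onplane(n,c[:,0,:],zt)[:,:2].astype(np.float32)
            (cx,cy),(a,b),th=cv2.minAreaRect(r)
            if b>a: a,b,th=b,a,th+90
            out.append((np.round([cx,cy],1),round(a,1),round(b,1),round(((th+90)%180)-90,1),c[:,0].mean(0).round()))
    return out
E
python3 - <<'E'
from h import *
for n in("scene","top"):
    im=cv2.imread(f"pics/{n}0.png")
    print(n); [print(t) for t in tags(n,im)]
P=cloud("top",np.load("top0.npy")); Q=cloud("scene",np.load("scene0.npy"))
for n,C in(("top",P),("scene",Q)):
    R=C.reshape(-1,3)
    # press head region
    for lo,hi in((176,190),(124,132),(145,160)):
        s=R[(R[:,2]>lo)&(R[:,2]<hi)&(R[:,0]>400)&(R[:,0]<650)&(abs(R[:,1])<150)]
        if len(s)>10:print(n,lo,len(s),np.median(s,0).round(1),cv2.minEnclosingCircle(s[:,:2].astype(np.float32)))
    s=R[(R[:,2]>33)&(R[:,2]<47)&(R[:,1]<-130)&(R[:,1]>-480)&(R[:,0]>280)&(R[:,0]<650)]
    if len(s): print("tray rim",cv2.minAreaRect(s[:,:2].astype(np.float32)),np.median(s[:,2]))
    s=R[(R[:,2]>8)&(R[:,1]<350)&(R[:,1]>80)&(R[:,0]>300)&(R[:,0]<530)&(R[:,2]<60)]
    print("tag z",np.median(s[:,2]),len(s))
    s=R[(R[:,2]>15)&(R[:,1]<350)&(R[:,1]>-130)&(R[:,0]>590)&(R[:,0]<750)&(R[:,2]<120)]
    print("behind y",np.percentile(s,[1,99],axis=0).round())
im=cv2.imread("pics/scene0.png");cv2.imwrite("pics/crop1.png",cv2.resize(im[190:310,240:360],None,fx=5,fy=5,interpolation=cv2.INTER_CUBIC))
E
```

```text
scene
(array([519.5, 183.5]), 169.8, 40.4, -4.1, array([304., 195.]))
(array([511.6, 413.1]), 141.0, 40.5, -8.3, array([349., 152.]))
(array([ 413.2, 1407. ]), 437.8, 95.5, 81.4, array([474.,  15.]))
(array([ 171.5, 1068.8]), 473.9, 99.5, -7.5, array([381.,  26.]))
top
(array([  77.4, -207.3]), 156.8, 76.6, -79.0, array([386., 408.]))
(array([162.6,  81.4]), 124.3, 52.2, 14.0, array([263., 379.]))
(array([511.5, 413.4]), 137.0, 36.7, -8.3, array([130., 237.]))
(array([519.6, 183.5]), 165.4, 35.9, -4.2, array([223., 233.]))
top 176 166 [592.9   7.8 183.8] ((593.8292846679688, 7.942244052886963), 15.654317855834961)
top 124 751 [589.    8.6 128. ] ((588.897705078125, 13.919300079345703), 57.367431640625)
top 145 314 [589.4   9.2 155.7] ((594.058837890625, 7.8475775718688965), 28.133094787597656)
tray rim ((441.3675842285156, -316.422119140625), (265.4945373535156, 339.8902282714844), 80.21891784667969) 39.29816252321575
tag z 15.605100409099578 643
behind y [[595. -54.  15.]
 [749. 304. 120.]]
scene 176 124 [595.4   7.9 185. ] ((594.64453125, 9.519758224487305), 16.075611114501953)
scene 124 420 [608.8  -4.6 129.5] ((590.5592041015625, 6.167665481567383), 58.54895782470703)
scene 145 232 [ 6.032e+02 -2.000e-01  1.571e+02] ((595.1281127929688, 8.916459083557129), 28.064529418945312)
tray rim ((452.92083740234375, -319.22344970703125), (263.8562927246094, 319.064208984375), 80.38078308105469) 40.02776720228917
tag z 17.485843597703706 384
behind y [[594. -30.  15.]
 [749. 303. 120.]]
```

View pics/crop1.png

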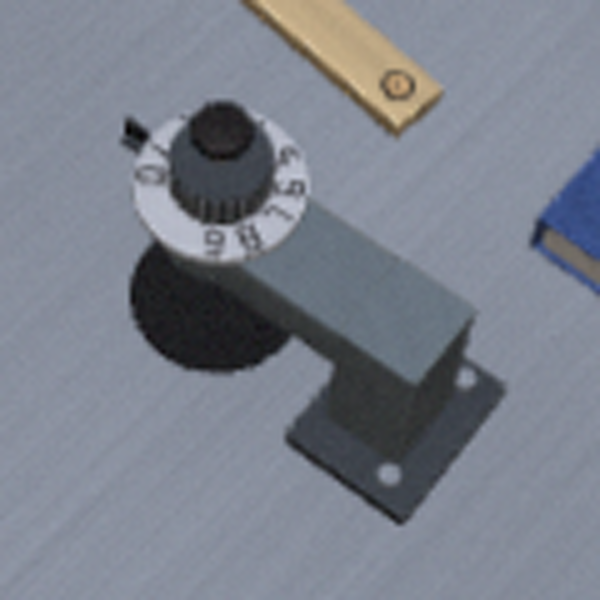

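The crop shows the flange with the digits 0, 1 … 5, 6, 7, 8, 9 going clockwise. The pointer is at crop (135,132), close to the 0/1 digits at (150,173)/(158,155). I'll measure the collar state, the press yaw, the tray and the cap centre.

```bash
cat >> h.py <<'E'
def polar(ims,ax,name,z=128):
    """unrolled flange strip from each view: columns = world azimuth -180..180 (2 px/deg), rows = radius 25..60"""
    rows=[]
    for n,im in ims.items():
        a=np.radians(np.arange(-180,180,.5)); r=np.arange(62,24,-.5)
        A,R=np.meshgrid(a,r); P=np.stack([ax[0]+R*np.cos(A),ax[1]+R*np.sin(A),0*A+z],-1).reshape(-1,3)
        uv=proj(n,P).reshape(*A.shape,2).astype(np.float32)
        s=cv2.resize(cv2.remap(im,uv[...,0],uv[...,1],cv2.INTER_CUBIC),(720,190))
        for d in range(-180,180,30): cv2.line(s,((d+180)*2,0),((d+180)*2,8),(0,0,255),1)
        rows.append(s)
    cv2.imwrite(name,np.vstack(rows))
E
python3 - <<'E'
from h import *
ims={n:cv2.imread(f"pics/{n}0.png") for n in("scene","top")}
polar(ims,(594,8.3),"pics/pol0.png")
cl={n:cloud(n,np.load(f"{n}0.npy")) for n in ims}
for n,im in ims.items():
    hsv=cv2.cvtColor(im,cv2.COLOR_BGR2HSV)
    m=cv2.inRange(hsv,(8,70,40),(28,255,255))
    cs=cv2.findContours(m,cv2.RETR_EXTERNAL,cv2.CHAIN_APPROX_NONE)[0]
    for c in cs:
        P=onplane(n,c[:,0],40)
        me=P.mean(0)
        if cv2.contourArea(c)>6000 and me[1]<-200: print(n,"tray",cv2.minAreaRect(P[:,:2].astype(np.float32)),cv2.contourArea(c))
    R=cl[n].reshape(-1,3)
    s=R[(R[:,2]>90)&(R[:,2]<122)&(R[:,0]>645)&(R[:,0]<790)&(abs(R[:,1])<80)]
    print(n,"arm",len(s),cv2.minAreaRect(s[:,:2].astype(np.float32)))
    s=R[(R[:,2]>20)&(R[:,2]<72)&(R[:,0]>330)&(R[:,0]<410)&(R[:,1]<-120)&(R[:,1]>-210)]
    print(n,"jar",len(s),cv2.minAreaRect(s[:,:2].astype(np.float32)) if len(s) else"")
    s=R[(R[:,2]>2)&(R[:,2]<20)&(R[:,1]<-230)&(R[:,1]>-400)&(R[:,0]>380)&(R[:,0]<500)]
    print("floor",np.median(s[:,2]))
E
```

```text
scene tray ((483.39764404296875, -334.4797668457031), (240.4092254638672, 273.8319396972656), 80.47362518310547) 9213.0
scene arm 696 ((691.59326171875, 17.446857452392578), (96.3717269897461, 57.1635627746582), 4.712464809417725)
scene jar 214 ((370.413818359375, -188.46661376953125), (43.048160552978516, 78.23849487304688), 89.906494140625)
floor 6.00937639675135
top tray ((478.35546875, -331.0777893066406), (245.55191040039062, 259.98553466796875), 80.39754486083984) 10205.5
top arm 869 ((691.137939453125, 16.091856002807617), (95.96151733398438, 56.1138916015625), 4.968801498413086)
top jar 177 ((363.9346923828125, -197.49220275878906), (35.57286834716797, 88.93448638916016), 66.03996276855469)
floor 5.4401170117977244
```

View pics/pol0.png

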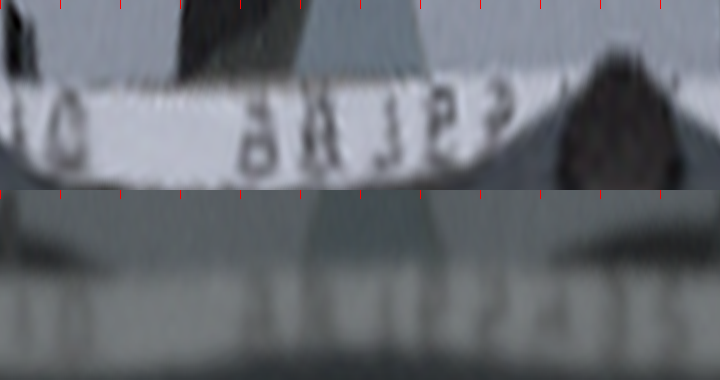

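The collar shows 1: digit 1 is at about -172°, the pointer is at -175° and 6 is at 40°. It therefore needs +150° to reach 6. Moving above the press.

Call:
apply_moves(
  targets=[
    [85,[120,160,10],[0,0,-2]],
    [85,[367,482,10],[0,0,-6]],
    [85,[367,482,10],[0,0,-6]],
    [85,[367,482,10],[0,0,-6]],
    [85,[367,482,10],[0,0,-6]],
    [85,[367,482,10],[0,0,-6]],
    [85,[367,482,10],[0,0,-6]],
    [85,[367,482,10],[0,0,-6]],
    [85,[367,482,10],[0,0,-6]],
    [85,[367,482,10],[0,0,-6]],
    [85,[367,482,10],[0,0,-6]],
    [85,[367,482,10],[0,0,-6]],
    [85,[367,482,10],[0,0,-6]],
    [85,[367,482,10],[0,0,-6]],
    [85,[367,482,10],[0,0,-6]],
    [85,[367,482,10],[0,0,-6]],
    [85,[367,482,10],[0,0,-6]],
    [85,[367,482,10],[0,0,-6]],
  ],
  squeeze=40,
)

```text
time_s: 1.9
eef_pos: [594.1, 8.0, 241.5]
ee_rot: [0.0, 0.985, 0.17, 0.0]
force: [0.7, -0.4, 0.1]
grip_width: 0.994
grip_force: 0.0
```

Call:
apply_moves(
  targets=[
    [85,[0,0,-40],[0,0,0]],
    [85,[0,0,-80],[0,0,0]],
    [85,[0,0,-111],[0,0,0]],
    [85,[0,0,-111],[0,0,0]],
    [40,[0,0,-111],[0,0,0]],
    [40,[0,0,-111],[0,0,0]],
    [40,[0,0,-111],[0,0,0]],
    [40,[0,0,-111],[0,0,0]],
    [40,[0,0,-111],[0,0,0]],
    [40,[0,0,-111],[0,0,0]],
    [40,[0,0,-111],[0,0,0]],
    [40,[0,0,-111],[0,0,0]],
  ],
)

```text
time_s: 3.1
eef_pos: [595.0, 9.4, 133.0]
ee_rot: [-0.0, 0.985, 0.171, 0.002]
force: [-3.5, 3.7, 7.6]
grip_width: 0.614
grip_force: 41.7
```

Call:
apply_moves(
  targets=[
    [70,[0,0,0],[0,0,0]],
    [70,[0,0,4],[0,0,0]],
    [70,[0,0,4],[0,0,0]],
    [40,[1,1,4],[0,0,0]],
    [40,[1,1,4],[0,0,0]],
    [40,[1,1,4],[0,0,0]],
    [40,[1,1,4],[0,0,0]],
    [40,[1,1,4],[0,0,0]],
    [40,[1,1,4],[0,0,0]],
  ],
  squeeze=50,
)

```text
time_s: 4.0
eef_pos: [595.6, 9.7, 135.0]
ee_rot: [0.0, 0.985, 0.171, 0.0]
force: [-2.8, -1.2, 4.1]
grip_width: 0.611
grip_force: 51.8
```

Call:
apply_moves(
  targets=[
    [40,[0,0,0],[0,0,7]],
    [40,[0,0,0],[0,0,14]],
    [40,[0,0,0],[0,0,21]],
    [40,[0,0,0],[0,0,28]],
    [40,[0,0,0],[0,0,35]],
    [40,[0,0,0],[0,0,42]],
    [40,[0,0,0],[0,0,49]],
    [40,[0,0,0],[0,0,56]],
    [40,[0,0,0],[0,0,63]],
    [40,[0,0,0],[0,0,70]],
    [40,[0,0,0],[0,0,75]],
    [40,[0,0,0],[0,0,75]],
  ],
)

```text
time_s: 5.2
eef_pos: [594.4, 10.5, 134.9]
ee_rot: [-0.001, 0.677, 0.736, -0.0]
force: [-8.5, 3.0, 9.2]
grip_width: 0.615
grip_force: 52.4
```

Call:
apply_moves(
  targets=[
    [40,[0,0,0],[0,0,7]],
    [40,[0,0,0],[0,0,14]],
    [40,[0,0,0],[0,0,21]],
    [40,[0,0,0],[0,0,28]],
    [40,[0,0,0],[0,0,35]],
    [40,[0,0,0],[0,0,42]],
    [40,[0,0,0],[0,0,49]],
    [40,[0,0,0],[0,0,56]],
    [40,[0,0,0],[0,0,63]],
    [40,[0,0,0],[0,0,70]],
    [40,[0,0,0],[0,0,75]],
    [40,[0,0,0],[0,0,75]],
    [40,[0,0,0],[0,0,75]],
  ],
)

```text
time_s: 6.5
eef_pos: [593.4, 9.6, 134.9]
ee_rot: [-0.003, 0.09, 0.996, -0.0]
force: [-16.2, -1.5, 12.0]
grip_width: 0.613
grip_force: 52.7
```

Call:
apply_moves(
  targets=[
    [85,[0,0,0],[0,0,0]],
    [85,[0,0,0],[0,0,0]],
    [85,[0,0,0],[0,0,0]],
    [85,[0,0,50],[0,0,0]],
    [85,[0,0,100],[0,0,0]],
    [85,[-50,60,110],[0,0,0]],
    [85,[-100,100,110],[0,0,0]],
    [85,[-150,150,110],[0,0,0]],
    [85,[-150,150,110],[0,0,0]],
  ],
)

```text
time_s: 7.4
eef_pos: [453.1, 151.9, 244.1]
ee_rot: [0.0, 0.09, 0.996, 0.0]
force: [0.5, 0.3, -0.2]
grip_width: 0.998
grip_force: 0.0
```

```bash
python3 - <<'E'
from h import *
ims={n:capture(n)[0] for n in("scene","top")}
polar(ims,(594,8.3),"pics/pol1.png")
for n in ims:
    print(n); [print(t) for t in tags(n,ims[n]) if 120<t[1]<215]
print(ctrl.sense()["eef_pos"])
E
```

```text
scene
(array([519.9, 183.5]), 170.6, 40.4, -4.0, array([305., 195.]))
(array([511.7, 412.9]), 140.9, 40.7, -8.0, array([348., 151.]))
top
(array([88.2, -2.6]), 180.2, 50.6, 88.7, array([300., 411.]))
(array([511.5, 413.3]), 137.0, 36.4, -8.5, array([130., 237.]))
[451.46396603 153.93337071 244.76963242]
```

View pics/pol1.png

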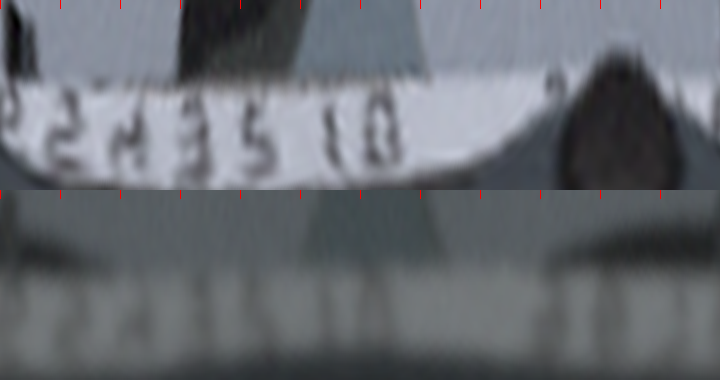

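The collar is now at 6: the 6 is at px ~8, where the 1 was before, and the 5 is at px 65. Next I'll approach the mid tag's rear end.

Call:
apply_moves(
  targets=[
    [62,[8,34,-50],[0,0,6]],
    [62,[8,34,-100],[0,0,6]],
    [62,[8,34,-150],[0,0,6]],
    [62,[8,34,-180],[0,0,6]],
    [62,[8,34,-190],[0,0,6]],
    [62,[8,34,-190],[0,0,6]],
    [62,[8,34,-190],[0,0,6]],
  ],
)

```text
time_s: 8.2
eef_pos: [464.0, 184.8, 55.9]
ee_rot: [0.002, 0.038, 0.999, 0.0]
force: [0.4, 0.3, 0.7]
grip_width: 0.727
grip_force: 0.0
```

```bash
python3 - <<'E'
from h import *
im,d=capture("scene")
for t in tags("scene",im):
    if 100<t[1]<215:print(t)
s=ctrl.sense();print(s["eef_pos"],s["ee_rot"],s["grip_width"])
E
```

```text
(array([519.6, 183.5]), 170.1, 40.4, -4.1, array([305., 195.]))
(array([511.7, 413.1]), 140.9, 41.0, -8.0, array([348., 151.]))
[464.01635752 184.89985293  56.11106364] [1.84989354e-03 3.79770445e-02 9.99276844e-01 3.33476694e-04] 0.7252120175768579
```

Call:
apply_moves(
  targets=[
    [62,[-4,3,-30],[0,0,0]],
    [62,[-4,3,-50],[0,0,0]],
    [62,[-4,3,-54],[0,0,0]],
    [62,[-4,3,-54],[0,0,0]],
    [25,[-4,3,-54],[0,0,0]],
    [25,[-4,3,-54],[0,0,0]],
    [25,[-4,3,-54],[0,0,0]],
    [25,[-4,3,-54],[0,0,0]],
    [25,[-4,3,-54],[0,0,0]],
    [25,[-4,3,-54],[0,0,0]],
    [25,[-4,3,-54],[0,0,0]],
  ],
  squeeze=60,
)

```text
time_s: 9.35
eef_pos: [459.6, 188.0, 1.8]
ee_rot: [0.001, 0.038, 0.999, 0.0]
force: [-2.0, -0.4, 8.7]
grip_width: 0.449
grip_force: 59.8
```

Call:
apply_moves(
  targets=[
    [25,[-5,0,6],[0,0,0]],
    [25,[-40,0,10],[0,0,0]],
    [25,[-60,-20,10],[0,0,2]],
    [25,[-60,-55,10],[0,0,4]],
    [25,[-60,-90,10],[0,0,6]],
    [25,[-60,-125,10],[0,0,8]],
    [25,[-60,-160,10],[0,0,9]],
    [25,[-60,-190,10],[0,0,9]],
    [25,[-60,-190,10],[0,0,9]],
    [25,[-60,-190,10],[0,0,9]],
    [25,[-60,-190,10],[0,0,9]],
  ],
)

```text
time_s: 10.45
eef_pos: [398.4, -1.4, 10.3]
ee_rot: [-0.0, -0.041, 0.999, 0.0]
force: [-0.7, -0.3, -0.7]
grip_width: 0.451
grip_force: 60.8
```

```bash
cat >> h.py <<'E'
def marks(n,im,zt=16,dbg=0):
    """ring mark centre inside each tag blob"""
    hsv=cv2.cvtColor(im,cv2.COLOR_BGR2HSV); g=cv2.cvtColor(im,cv2.COLOR_BGR2GRAY)
    for t in tags(n,im,zt):
        if 90<t[1]<215: print(n,t)
def look():
    for n in("scene","top"): marks(n,capture(n)[0])
    s=ctrl.sense(); q=s["ee_rot"]
    print(s["time_s"],s["eef_pos"].round(1),"a",np.degrees(2*np.arctan2(q[2],q[1])).round(1),s["grip_width"].round(3),s["force"].round(1))
E
python3 -c "from h import *;look()"
```

```text
scene (array([458.7,   5.2]), 163.7, 43.8, 4.0, array([249., 219.]))
scene (array([511.5, 413. ]), 140.9, 40.4, -8.5, array([348., 151.]))
top (array([352.5,   9. ]), 143.1, 62.1, -83.5, array([292., 301.]))
top (array([395. , -22.4]), 103.0, 28.0, 72.5, array([306., 282.]))
top (array([487.4,   4.7]), 104.8, 34.8, 4.8, array([294., 243.]))
top (array([511.5, 413.4]), 137.0, 36.6, -8.3, array([130., 237.]))Traceback (most recent call last):
  File "<string>", line 1, in <module>
    from h import *;look()
                    ~~~~^^
  File "h.py", line 54, in look
    print(s["time_s"],s["eef_pos"].round(1),"a",np.degrees(2*np.arctan2(q[2],q[1])).round(1),s["grip_width"].round(3),s["force"].round(1))
                                                                                             ^^^^^^^^^^^^^^^^^^^^^
AttributeError: 'float' object has no attribute 'round'
```

Call:
apply_moves(
  targets=[
    [25,[0,0,-4],[0,0,0]],
    [25,[0,-0.5,-8],[0,0,0]],
    [25,[20,-0.5,-8],[0,0,0]],
    [25,[40,-0.5,-8],[0,0,0]],
    [25,[60,-0.5,-8],[0,0,0]],
    [25,[71,-0.5,-8],[0,0,0]],
    [25,[71,-0.5,-8],[0,0,0]],
    [25,[71,-0.5,-8],[0,0,0]],
    [25,[71,-0.5,-8],[0,0,0]],
  ],
)

```text
time_s: 11.45
eef_pos: [469.1, -2.6, 2.0]
ee_rot: [-0.0, -0.041, 0.999, 0.0]
force: [1.1, 0.2, 1.4]
grip_width: 0.45
grip_force: 62.3
```

```bash
sed -i 's/s\["grip_width"\].round(3)/s["grip_width"]/' h.py
python3 - <<'E'
from h import *
look()
im=capture("scene")[0]; u=proj("scene",[594.2,8.5,16])[0].astype(int);print(u)
x,y=u-[60,45]
cv2.imwrite("pics/s2.png",cv2.resize(im[y:y+90,x:x+120],None,fx=6,fy=6,interpolation=cv2.INTER_CUBIC))
E
```

```text
scene (array([534.7,   1.6]), 156.4, 40.2, 3.4, array([265., 236.]))
scene (array([511.6, 413.1]), 140.7, 41.0, -8.0, array([348., 151.]))
top (array([422.7, -10.2]), 160.9, 71.1, 75.6, array([301., 270.]))
top (array([486.7, -21.7]), 101.0, 28.8, 75.2, array([305., 245.]))
top (array([511.4, 413.3]), 137.0, 36.7, -8.2, array([130., 237.]))
11.55 [469.1  -2.6   2.1] a 184.7 0.4508509263289766 [0.7 0.5 0.8]
[282 246]
```

View pics/s2.png

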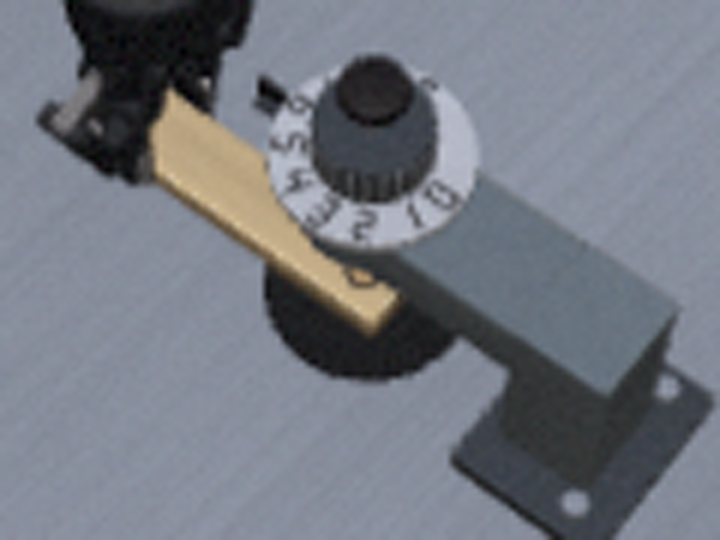

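The mark is at crop (362,276), which is image (282,247). That is on the predicted under-stamp pixel (282,246), and the collar shows 6. Releasing, rising and going over the cap with the fingers shut.

Call:
apply_moves(
  targets=[
    [60,[0,0,0],[0,0,0]],
    [60,[0,0,0],[0,0,0]],
    [60,[0,0,0],[0,0,0]],
    [60,[0,0,30],[0,0,0]],
    [60,[0,0,80],[0,0,0]],
    [60,[0,0,130],[0,0,0]],
    [40,[0,0,180],[0,0,0]],
    [20,[0,0,220],[0,0,0]],
    [0,[40,3,220],[0,0,0]],
    [0,[90,7,220],[0,0,0]],
    [0,[125,11,220],[0,0,0]],
    [0,[125,11,220],[0,0,0]],
    [0,[125,11,210],[0,0,0]],
    [0,[125,11,200],[0,0,0]],
    [0,[125,11,190],[0,0,0]],
    [0,[125,11,190],[0,0,0]],
    [0,[125,11,190],[0,0,0]],
  ],
)

```text
time_s: 13.3
eef_pos: [594.3, 8.2, 192.2]
ee_rot: [-0.0, -0.041, 0.999, -0.0]
force: [0.4, -0.4, 0.3]
grip_width: -0.0
grip_force: 0.0
```

```bash
python3 - <<'E'
from h import *
look()
im=capture("scene")[0]
x,y=222,185
cv2.imwrite("pics/s3.png",cv2.resize(im[y:y+100,x:x+130],None,fx=6,fy=6,interpolation=cv2.INTER_CUBIC))
E
```

```text
scene (array([528.9,   1.7]), 167.7, 40.0, 5.1, array([263., 235.]))
scene (array([511.6, 413.2]), 140.6, 41.0, -7.8, array([348., 151.]))
top (array([109.4,  81.5]), 100.7, 94.7, -8.3, array([264., 400.]))
top (array([511.5, 413.1]), 136.7, 35.4, -7.9, array([130., 237.]))
13.4 [594.6   8.2 192.7] a 184.7 0.001845417127575706 [-0.1 -0.   0.9]
```

View pics/s3.png

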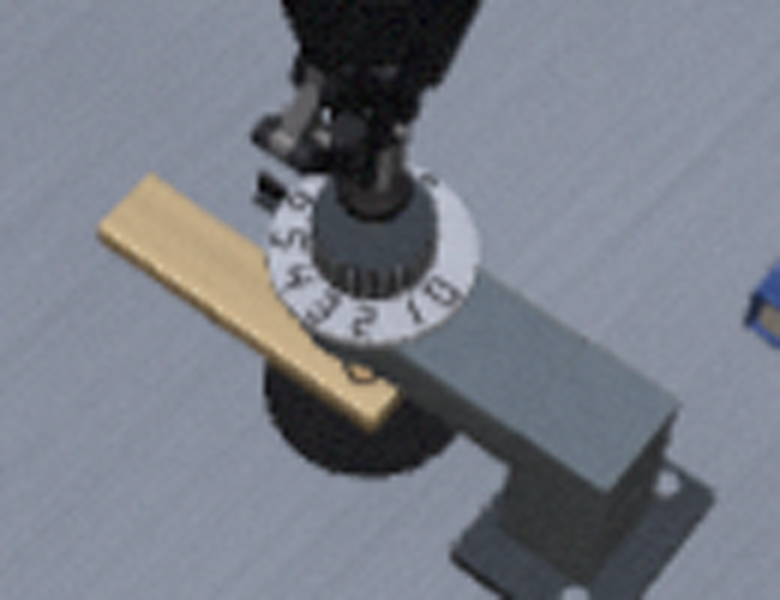

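The tag stays in place with the mark at the stamp axis, measured (594,7.5), and 6 is showing at the pointer. Pressing.

Call:
apply_moves(
  targets=[
    [0,[0,0,-6],[0,0,0]],
    [0,[0,0,-10],[0,0,0]],
    [0,[0,0,-14],[0,0,0]],
    [0,[0,0,-18],[0,0,0]],
    [0,[0,0,-21],[0,0,0]],
    [0,[0,0,-21],[0,0,0]],
  ],
)

```text
time_s: 14.05
eef_pos: [594.6, 8.3, 170.8]
ee_rot: [-0.0, -0.041, 0.999, 0.0]
force: [0.7, -1.1, 3.1]
grip_width: 0.003
grip_force: 1.2
```

Call:
apply_moves(
  targets=[
    [0,[0,0,-1],[0,0,0]],
    [0,[0,0,-2],[0,0,0]],
    [0,[0,0,-2],[0,0,0]],
  ],
)

```text
time_s: 14.35
eef_pos: [594.7, 8.3, 170.0]
ee_rot: [0.0, -0.041, 0.999, -0.0]
force: [-1.9, 0.5, 6.9]
grip_width: 0.001
grip_force: 3.8
```

Call:
apply_moves(
  targets=[
    [0,[0,0,-1],[0,0,0]],
    [0,[0,0,-2],[0,0,0]],
    [0,[0,0,-2],[0,0,0]],
    [0,[0,0,-2],[0,0,0]],
  ],
)

```text
time_s: 14.75
eef_pos: [594.8, 8.3, 169.9]
ee_rot: [0.001, -0.041, 0.999, -0.0]
force: [-7.2, -0.2, 20.9]
grip_width: 0.0
grip_force: 9.8
```

Call:
apply_moves(
  targets=[
    [0,[0,0,10],[0,0,0]],
    [0,[0,0,30],[0,0,0]],
    [0,[0,0,50],[0,0,0]],
    [0,[-40,-3,55],[0,0,0]],
    [30,[-90,-8,55],[0,0,0]],
    [62,[-126,-11,55],[0,0,0]],
    [62,[-126,-11,20],[0,0,0]],
    [62,[-126,-11,-30],[0,0,0]],
    [62,[-126,-11,-80],[0,0,0]],
    [62,[-126,-11,-110],[0,0,0]],
    [62,[-126,-11,-110],[0,0,0]],
    [62,[-126,-11,-110],[0,0,0]],
  ],
)

```text
time_s: 15.95
eef_pos: [469.0, -2.8, 57.9]
ee_rot: [0.0, -0.041, 0.999, -0.0]
force: [-0.0, -0.8, -0.4]
grip_width: 0.726
grip_force: 0.0
```

```bash
python3 -c "from h import *;look()"
```

```text
scene (array([529.1,   1.7]), 167.4, 39.9, 5.0, array([264., 235.]))
scene (array([511.5, 413. ]), 140.8, 40.5, -8.2, array([349., 152.]))
top (array([435.8, -18.4]), 170.5, 136.8, 74.9, array([304., 263.]))
top (array([511.5, 413.4]), 137.0, 36.7, -8.3, array([129., 237.]))
16.05 [469.7  -2.9  58.9] a 184.7 0.7248984149205905 [-0.1  0.6  0.3]
```

Call:
apply_moves(
  targets=[
    [62,[0,0,-30],[0,0,0]],
    [62,[0,0,-50],[0,0,0]],
    [62,[0,0,-56],[0,0,0]],
    [62,[0,0,-56],[0,0,0]],
    [25,[0,0,-56],[0,0,0]],
    [25,[0,0,-56],[0,0,0]],
    [25,[0,0,-56],[0,0,0]],
    [25,[0,0,-56],[0,0,0]],
    [25,[0,0,-56],[0,0,0]],
    [25,[-10,-1,-55],[0,0,0]],
    [25,[-40,-3,-53],[0,0,0]],
    [25,[-80,-7,-51],[0,0,0]],
    [25,[-95,-8,-51],[0,0,0]],
    [25,[-95,-8,-20],[0,0,0]],
    [25,[-95,-8,30],[0,0,0]],
    [25,[-95,-8,40],[0,0,0]],
    [25,[-95,-8,40],[0,0,0]],
  ],
  squeeze=70,
)

```text
time_s: 17.75
eef_pos: [374.0, -10.9, 98.8]
ee_rot: [0.002, -0.041, 0.999, -0.001]
force: [0.1, 0.7, -1.5]
grip_width: 0.446
grip_force: 70.9
```

Call:
apply_moves(
  targets=[
    [25,[0,-45,0],[0,0,-3]],
    [25,[5,-85,0],[0,0,-6]],
    [25,[40,-115,0],[0,0,-9]],
    [25,[80,-140,0],[0,0,-12]],
    [25,[90,-185,0],[0,0,-14]],
    [25,[80,-230,0],[0,0,-14]],
    [25,[65,-275,0],[0,0,-14]],
    [25,[48,-318,0],[0,0,-14]],
    [25,[38,-354,0],[0,0,-14]],
    [25,[38,-354,0],[0,0,-14]],
    [25,[38,-354,0],[0,0,-14]],
    [25,[38,-354,0],[0,0,-14]],
  ],
)

```text
time_s: 18.95
eef_pos: [411.5, -363.4, 96.2]
ee_rot: [-0.001, 0.081, 0.997, 0.001]
force: [-0.5, -0.4, -1.0]
grip_width: 0.445
grip_force: 70.9
```

```bash
python3 - <<'E'
from h import *
look()
im=capture("scene")[0]; cv2.imwrite("pics/s4.png",im)
E
```

```text
scene (array([511.7, 413. ]), 140.9, 40.6, -7.9, array([348., 151.]))
top (array([101.2, 183.8]), 132.0, 65.3, 47.7, array([225., 405.]))
top (array([ 184.9, -423.3]), 177.5, 45.4, -30.9, array([469., 364.]))
top (array([ 338.4, -516.6]), 196.0, 185.6, 37.9, array([503., 301.]))
top (array([ 491.8, -412.7]), 135.3, 39.1, -8.7, array([460., 239.]))
top (array([511.5, 413.4]), 137.0, 37.2, -8.4, array([129., 237.]))
19.05 [ 411.8 -363.5   96.7] a 170.7 0.44585234439614624 [-0.9  0.1 -0.1]
```

View pics/s4.png

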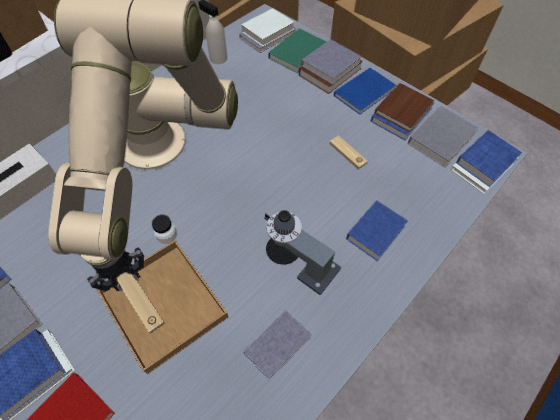

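The tag hangs over the tray with its mark at (152,320). Lowering it and releasing.

Call:
apply_moves(
  targets=[
    [25,[0,0,-40],[0,0,0]],
    [25,[0,0,-75],[0,0,0]],
    [25,[0,0,-86],[0,0,0]],
    [25,[0,0,-88.5],[0,0,0]],
    [25,[0,0,-88.5],[0,0,0]],
    [56,[0,0,-88.5],[0,0,0]],
    [56,[0,0,-88.5],[0,0,0]],
    [56,[0,0,-88.5],[0,0,0]],
    [56,[0,0,-60],[0,0,0]],
    [56,[0,0,-10],[0,0,0]],
    [56,[0,0,40],[0,0,0]],
    [56,[0,0,60],[0,0,0]],
    [56,[0,0,60],[0,0,0]],
  ],
)

```text
time_s: 20.4
eef_pos: [412.5, -365.8, 160.7]
ee_rot: [0.002, 0.081, 0.997, -0.003]
force: [0.7, -0.6, -1.2]
grip_width: 0.655
grip_force: 0.0
```

```bash
python3 - <<'E'
from h import *
look()
im,d=capture("top");R=cloud("top",d).reshape(-1,3);im,d=capture("scene");Q=cloud("scene",d)
hsv=cv2.cvtColor(im,cv2.COLOR_BGR2HSV);cv2.imwrite("pics/s5.png",im)
for n,zt in(("scene",21),("top",21)):
    for t in tags(n,capture(n)[0],zt):
        if 60<t[1]<220 and t[0][1]<-200:print(n,t)
E
```

```text
scene (array([511.6, 413.1]), 140.7, 41.0, -8.0, array([348., 151.]))
top (array([100.8, 184.6]), 129.8, 57.3, 42.7, array([223., 404.]))
top (array([107. , -63.1]), 203.8, 162.7, 35.6, array([323., 391.]))
top (array([ 470.6, -377.6]), 167.9, 36.3, -8.9, array([447., 249.]))
top (array([511.5, 413.3]), 137.0, 37.2, -8.7, array([129., 237.]))
20.5 [ 411.4 -364.4  156.7] a 170.7 0.6603596469511782 [-0.7  0.2 -0.9]
top (array([ 471.7, -376.2]), 164.3, 36.5, -8.9, array([447., 248.]))
```

Call:
apply_moves(
  targets=[
    [62,[0,50,0],[0,0,0]],
    [62,[5,100,0],[0,0,0]],
    [62,[10,150,0],[0,0,0]],
    [62,[15,200,0],[0,0,0]],
    [62,[18,250,0],[0,0,0]],
    [62,[20,300,0],[0,0,0]],
    [62,[22,350,0],[0,0,0]],
    [62,[25,400,0],[0,0,0]],
    [62,[28,450,0],[0,0,0]],
    [62,[30,500,0],[0,0,0]],
    [62,[35,550,0],[0,0,0]],
    [62,[38,600,0],[0,0,0]],
    [62,[40,650,0],[0,0,0]],
    [62,[45,700,0],[0,0,0]],
    [62,[50,745,-20],[0,0,1]],
    [62,[52,784,-50],[0,0,1]],
    [62,[52,784,-90],[0,0,1]],
    [62,[52,784,-100],[0,0,1]],
    [62,[52,784,-100],[0,0,1]],
    [62,[52,784,-100],[0,0,1]],
  ],
)

```text
time_s: 22.7
eef_pos: [464.5, 419.1, 58.9]
ee_rot: [0.001, 0.073, 0.997, 0.001]
force: [-0.0, 0.1, 0.8]
grip_width: 0.724
grip_force: 0.0
```

```bash
python3 - <<'E'
from h import *
look()
im,d=capture("scene")
for n,zt in(("scene",21),("top",21)):
    for t in tags(n,capture(n)[0],zt):
        if 60<t[1]<220 and t[0][1]<-200:print(n,t)
im=im[230:380,80:240];cv2.imwrite("pics/s5.png",cv2.resize(im,None,fx=4,fy=4,interpolation=cv2.INTER_CUBIC))
E
```

```text
scene (array([511.6, 413.2]), 141.0, 40.6, -8.3, array([349., 151.]))
top (array([88.2, -2.6]), 180.2, 50.7, 88.7, array([300., 411.]))
top (array([206.8, 504.1]), 185.4, 39.5, 11.9, array([ 92., 363.]))
top (array([402.7, 548.5]), 189.3, 188.0, 30.6, array([ 74., 282.]))
top (array([ 470.6, -377.7]), 167.9, 36.7, -8.8, array([447., 249.]))
top (array([527.3, 411. ]), 105.1, 36.9, -8.6, array([131., 230.]))
22.8 [464.7 419.3  59.3] a 171.6 0.7278169030959619 [ 0.1 -0.9  0.2]
top (array([ 471., -376.]), 165.8, 36.3, -8.9, array([447., 249.]))
```

View pics/s5.png

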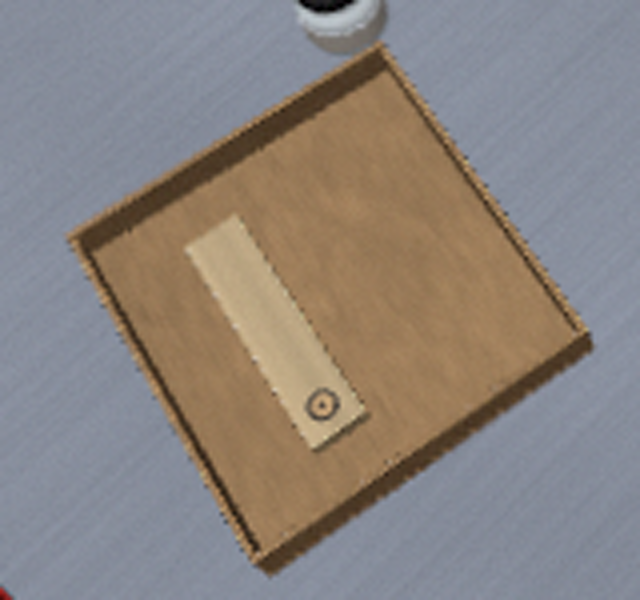

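The middle tag lies flat in the tray, and its ring at crop (322,405) shows a dot at its centre. Now grasping the short tag.

Call:
apply_moves(
  targets=[
    [62,[-0.5,1,-30],[0,0,0]],
    [62,[-0.5,1,-50],[0,0,0]],
    [62,[-0.5,1,-57],[0,0,0]],
    [62,[-0.5,1,-57],[0,0,0]],
    [25,[-0.5,1,-57],[0,0,0]],
    [25,[-0.5,1,-57],[0,0,0]],
    [25,[-0.5,1,-57],[0,0,0]],
    [25,[-0.5,1,-57],[0,0,0]],
    [25,[-0.5,1,-57],[0,0,0]],
    [25,[-0.5,1,-57],[0,0,0]],
    [25,[-0.5,1,-57],[0,0,0]],
  ],
  squeeze=60,
)

```text
time_s: 24.05
eef_pos: [463.9, 420.9, 1.9]
ee_rot: [0.001, 0.073, 0.997, 0.001]
force: [0.0, -1.0, 5.7]
grip_width: 0.451
grip_force: 61.8
```

Call:
apply_moves(
  targets=[
    [25,[-5,-2,6],[0,0,0]],
    [25,[-20,-30,10],[0,0,1]],
    [25,[-35,-70,10],[0,0,2]],
    [25,[-44,-110,10],[0,0,3]],
    [25,[-44,-150,10],[0,0,4]],
    [25,[-44,-190,10],[0,0,6]],
    [25,[-44,-230,10],[0,0,7]],
    [25,[-44,-270,10],[0,0,8]],
    [25,[-44,-310,10],[0,0,10]],
    [25,[-44,-350,10],[0,0,11]],
    [25,[-44,-390,10],[0,0,12]],
    [25,[-44,-420,10],[0,0,13.3]],
    [25,[-44,-420,10],[0,0,13.3]],
    [25,[-44,-420,10],[0,0,13.3]],
    [25,[-44,-420,10],[0,0,13.3]],
  ],
)

```text
time_s: 25.55
eef_pos: [418.9, 1.1, 10.3]
ee_rot: [0.0, -0.044, 0.999, 0.0]
force: [-0.5, -0.3, -0.8]
grip_width: 0.45
grip_force: 61.0
```

```bash
python3 - <<'E'
from h import *
look()
for n in("scene","top"):
    for t in tags(n,capture(n)[0],25):
        if 60<t[1]<220 and abs(t[0][1])<60:print(n,t)
E
```

```text
scene (array([467.2,   8.4]), 133.2, 41.3, 4.8, array([251., 220.]))
top (array([356.4,  -6.5]), 163.8, 73.1, 73.8, array([300., 297.]))
top (array([421.4, -18.1]), 103.1, 28.0, 73.9, array([305., 271.]))
top (array([ 470.8, -377.6]), 164.7, 35.9, -8.8, array([447., 249.]))
25.65 [418.9   1.2  10.2] a 185.0 0.4537054375450953 [-0.3 -0.2 -1.1]
scene (array([471.1,   4.8]), 132.9, 43.1, 2.7, array([251., 220.]))
top (array([378.7,  13.1]), 140.8, 61.3, -82.0, array([291., 291.]))
top (array([421.9, -17.6]), 102.3, 28.5, 74.2, array([304., 271.]))
top (array([497.7,   7.9]), 76.0, 36.5, 5.4, array([294., 240.]))
```

Call:
apply_moves(
  targets=[
    [25,[0,0,-4],[0,0,0]],
    [25,[0,-0.5,-8],[0,0,0]],
    [25,[20,-0.5,-8],[0,0,0]],
    [25,[40,-0.5,-8],[0,0,0]],
    [25,[60,-0.5,-8],[0,0,0]],
    [25,[77.5,-0.5,-8],[0,0,0]],
    [25,[77.5,-0.5,-8],[0,0,0]],
    [25,[77.5,-0.5,-8],[0,0,0]],
    [60,[77.5,-0.5,-8],[0,0,0]],
    [60,[77.5,-0.5,-8],[0,0,0]],
    [60,[77.5,-0.5,-8],[0,0,0]],
    [60,[67.5,-1.5,20],[0,0,0]],
    [60,[57.5,-1.5,60],[0,0,0]],
    [60,[57.5,-1.5,110],[0,0,0]],
    [60,[57.5,-1.5,160],[0,0,0]],
    [30,[57.5,-1.5,210],[0,0,0]],
    [0,[57.5,-1.5,212],[0,0,0]],
    [0,[57.5,-1.5,212],[0,0,0]],
  ],
)

```text
time_s: 27.55
eef_pos: [476.5, -1.2, 222.6]
ee_rot: [0.001, -0.043, 0.999, -0.0]
force: [-0.5, -0.5, -1.8]
grip_width: 0.199
grip_force: 0.0
```

```bash
python3 - <<'E'
from h import *
look()
im=capture("scene")[0]
x,y=222,185
cv2.imwrite("pics/s6.png",cv2.resize(im[y:y+100,x:x+130],None,fx=6,fy=6,interpolation=cv2.INTER_CUBIC))
E
```

```text
scene (array([543.5,   3.4]), 138.9, 42.0, 6.2, array([267., 238.]))
top (array([ 471.2, -377.2]), 164.0, 34.7, -9.0, array([448., 249.]))
27.65 [475.8  -1.  220.6] a 185.0 0.018615325535454127 [-0.4  0.7 -0.2]
```

View pics/s6.png

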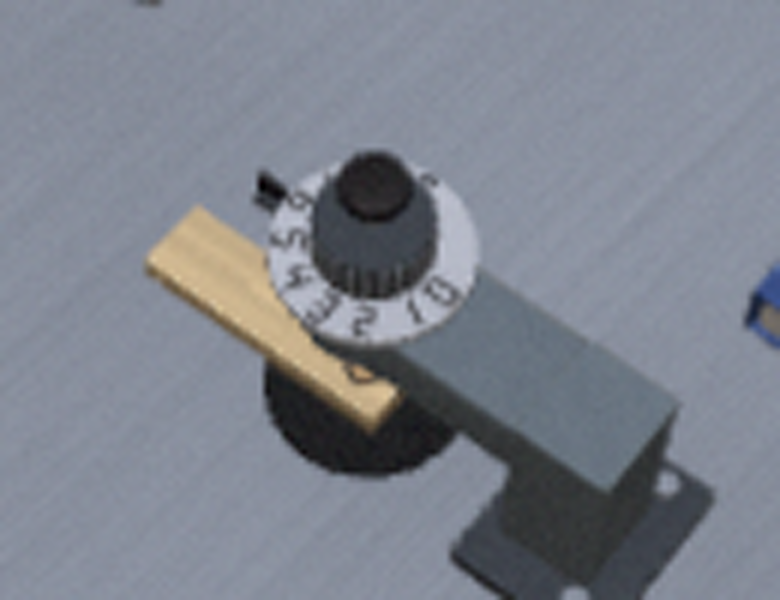

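The short tag's mark is at crop (360,372), where the first tag's mark lay, and 6 is showing. Pressing.

Call:
apply_moves(
  targets=[
    [0,[40,3,0],[0,0,0]],
    [0,[85,6,0],[0,0,0]],
    [0,[118,9.3,0],[0,0,0]],
    [0,[118,9.3,0],[0,0,0]],
    [0,[118,9.3,-20],[0,0,0]],
    [0,[118,9.3,-32],[0,0,0]],
    [0,[118,9.3,-38],[0,0,0]],
    [0,[118,9.3,-43],[0,0,0]],
    [0,[118,9.3,-48],[0,0,0]],
    [0,[118,9.3,-51],[0,0,0]],
    [0,[118,9.3,-51],[0,0,0]],
  ],
)

```text
time_s: 28.8
eef_pos: [594.5, 8.1, 171.1]
ee_rot: [0.0, -0.043, 0.999, -0.0]
force: [-2.0, -0.2, 3.1]
grip_width: -0.0
grip_force: 1.2
```

Call:
apply_moves(
  targets=[
    [0,[0,0,-1],[0,0,0]],
    [0,[0,0,-2],[0,0,0]],
    [0,[0,0,-3],[0,0,0]],
    [0,[0,0,-4],[0,0,0]],
    [0,[0,0,-4],[0,0,0]],
    [0,[0,0,-4],[0,0,0]],
  ],
)

```text
time_s: 29.4
eef_pos: [594.8, 8.1, 169.8]
ee_rot: [0.001, -0.043, 0.999, -0.0]
force: [-9.0, 0.5, 20.0]
grip_width: 0.001
grip_force: 9.6
```

Call:
apply_moves(
  targets=[
    [0,[0,0,10],[0,0,0]],
    [0,[0,0,30],[0,0,0]],
    [0,[0,0,50],[0,0,0]],
    [0,[-40,-3,55],[0,0,0]],
    [30,[-80,-6,55],[0,0,0]],
    [62,[-104,-8,55],[0,0,0]],
    [62,[-104,-8,40],[0,0,0]],
    [62,[-104,-8,0],[0,0,0]],
    [62,[-104,-8,-50],[0,0,0]],
    [62,[-104,-8,-100],[0,0,0]],
    [62,[-104,-8,-110],[0,0,0]],
    [62,[-104,-8,-110],[0,0,0]],
  ],
)

```text
time_s: 30.6
eef_pos: [490.5, 0.1, 56.9]
ee_rot: [-0.001, -0.043, 0.999, 0.0]
force: [0.7, -0.9, -0.6]
grip_width: 0.724
grip_force: 0.0
```

```bash
python3 -c "from h import *;look()"
```

```text
scene (array([543.8,   2.9]), 138.3, 41.2, 6.0, array([267., 238.]))
top (array([465.9, -14.5]), 170.7, 139.1, 75.1, array([302., 251.]))
top (array([ 470.8, -377.4]), 164.7, 35.7, -8.9, array([447., 246.]))
30.7 [ 4.92e+02 -2.00e-01  5.92e+01] a 185.0 0.724963712812965 [-0.6  0.  -0.1]
```

Call:
apply_moves(
  targets=[
    [62,[0,0,-30],[0,0,0]],
    [62,[0,0,-50],[0,0,0]],
    [62,[0,0,-56],[0,0,0]],
    [62,[0,0,-56],[0,0,0]],
    [25,[0,0,-56],[0,0,0]],
    [25,[0,0,-56],[0,0,0]],
    [25,[0,0,-56],[0,0,0]],
    [25,[0,0,-56],[0,0,0]],
    [25,[0,0,-56],[0,0,0]],
    [25,[-10,-1,-55],[0,0,0]],
    [25,[-40,-3,-53],[0,0,0]],
    [25,[-80,-7,-51],[0,0,0]],
    [25,[-100,-8,-51],[0,0,0]],
    [25,[-100,-8,-20],[0,0,0]],
    [25,[-100,-8,30],[0,0,0]],
    [25,[-100,-8,40],[0,0,0]],
    [25,[-100,-8,40],[0,0,0]],
  ],
  squeeze=70,
)

```text
time_s: 32.4
eef_pos: [391.2, -8.1, 98.7]
ee_rot: [0.002, -0.043, 0.999, -0.001]
force: [-0.4, -0.6, -1.8]
grip_width: 0.446
grip_force: 70.7
```

Call:
apply_moves(
  targets=[
    [25,[0,-40,0],[0,0,-3]],
    [25,[20,-80,0],[0,0,-6]],
    [25,[50,-112,0],[0,0,-9]],
    [25,[78,-145,0],[0,0,-12]],
    [25,[80,-190,0],[0,0,-14]],
    [25,[62,-232,0],[0,0,-14.5]],
    [25,[43,-270,0],[0,0,-14.5]],
    [25,[43,-270,0],[0,0,-14.5]],
    [25,[43,-270,0],[0,0,-14.5]],
    [25,[43,-270,0],[0,0,-14.5]],
  ],
)

```text
time_s: 33.4
eef_pos: [433.5, -276.7, 96.1]
ee_rot: [-0.001, 0.083, 0.997, 0.001]
force: [0.1, 0.2, -1.3]
grip_width: 0.445
grip_force: 70.7
```

```bash
python3 -c "from h import *;look()"
```

```text
top (array([ 365.9, -394. ]), 195.3, 188.0, 44.7, array([456., 290.]))
top (array([ 506. , -317.3]), 111.3, 40.1, -9.6, array([422., 233.]))
33.5 [ 433.9 -276.8   96.7] a 170.5 0.4447603183832417 [-0.2 -0.1 -0.8]
```

Call:
apply_moves(
  targets=[
    [25,[0,0,-40],[0,0,0]],
    [25,[0,0,-75],[0,0,0]],
    [25,[0,0,-86],[0,0,0]],
    [25,[0,0,-88.5],[0,0,0]],
    [25,[0,0,-88.5],[0,0,0]],
    [56,[0,0,-88.5],[0,0,0]],
    [56,[0,0,-88.5],[0,0,0]],
    [56,[0,0,-88.5],[0,0,0]],
    [56,[0,0,-60],[0,0,0]],
    [56,[0,0,-10],[0,0,0]],
    [56,[0,0,40],[0,0,0]],
    [70,[0,0,90],[0,0,0]],
    [85,[0,0,140],[0,0,0]],
    [85,[0,0,145],[0,0,0]],
    [85,[0,0,145],[0,0,0]],
  ],
)

```text
time_s: 35.0
eef_pos: [433.8, -278.1, 243.2]
ee_rot: [0.001, 0.083, 0.997, -0.001]
force: [0.0, -0.8, -0.4]
grip_width: 0.996
grip_force: 0.0
```

```bash
python3 -c "from h import *;look()"
```

```text
top (array([ 486.8, -289.4]), 139.0, 37.2, -9.7, array([411., 242.]))
top (array([ 500.7, -382.6]), 106.8, 36.7, -8.9, array([447., 235.]))
35.1 [ 433.2 -277.5  240.7] a 170.5 0.9951294956777108 [-0.1 -0.1 -0.1]
```

Call:
apply_moves(
  targets=[
    [85,[25,43,0],[0,0,4]],
    [85,[50,86,0],[0,0,8]],
    [85,[73,129,0],[0,0,12]],
    [85,[97,172,0],[0,0,14.5]],
    [85,[121,215,0],[0,0,14.5]],
    [85,[145,258,0],[0,0,14.5]],
    [85,[160.5,286,0],[0,0,14.5]],
    [85,[160.5,286,0],[0,0,14.5]],
    [85,[160.5,286,0],[0,0,14.5]],
    [85,[160.5,286,0],[0,0,14.5]],
    [85,[160.5,286,-40],[0,0,14.5]],
    [85,[160.5,286,-80],[0,0,14.5]],
    [85,[160.5,286,-106],[0,0,14.5]],
    [85,[160.5,286,-106],[0,0,14.5]],
  ],
)

```text
time_s: 36.5
eef_pos: [591.9, 7.3, 132.5]
ee_rot: [-0.004, -0.042, 0.999, 0.001]
force: [-0.6, -0.2, 0.8]
grip_width: 0.995
grip_force: 0.0
```

Call:
apply_moves(
  targets=[
    [40,[0,0,0],[0,0,0]],
    [40,[0,0,0],[0,0,0]],
    [40,[0,0,0],[0,0,0]],
    [40,[0,0,0],[0,0,0]],
    [40,[0,0,0],[0,0,0]],
    [40,[0,0,0],[0,0,0]],
    [40,[0,0,0],[0,0,0]],
  ],
  squeeze=50,
)

```text
time_s: 37.2
eef_pos: [594.9, 9.2, 139.0]
ee_rot: [0.002, -0.043, 0.999, 0.001]
force: [-3.4, 6.6, 8.6]
grip_width: 0.61
grip_force: 51.9
```

Call:
apply_moves(
  targets=[
    [40,[0,0,0],[0,0,-7]],
    [40,[0,0,0],[0,0,-14]],
    [40,[0,0,0],[0,0,-21]],
    [40,[0,0,0],[0,0,-28]],
    [40,[0,0,0],[0,0,-35]],
    [40,[0,0,0],[0,0,-42]],
    [40,[0,0,0],[0,0,-49]],
    [40,[0,0,0],[0,0,-56]],
    [40,[0,0,0],[0,0,-63]],
    [40,[0,0,0],[0,0,-70]],
    [40,[0,0,0],[0,0,-77]],
    [40,[0,0,0],[0,0,-84]],
    [40,[0,0,0],[0,0,-90]],
    [40,[0,0,0],[0,0,-90]],
  ],
)

```text
time_s: 38.6
eef_pos: [594.5, 8.8, 138.9]
ee_rot: [0.001, 0.677, 0.736, 0.001]
force: [-3.1, 5.5, 9.5]
grip_width: 0.612
grip_force: 52.1
```

Call:
apply_moves(
  targets=[
    [40,[0,0,0],[0,0,-7]],
    [40,[0,0,0],[0,0,-14]],
    [40,[0,0,0],[0,0,-21]],
    [40,[0,0,0],[0,0,-28]],
    [40,[0,0,0],[0,0,-35]],
    [40,[0,0,0],[0,0,-42]],
    [40,[0,0,0],[0,0,-49]],
    [40,[0,0,0],[0,0,-56]],
    [40,[0,0,0],[0,0,-63]],
    [40,[0,0,0],[0,0,-70]],
    [40,[0,0,0],[0,0,-77]],
    [40,[0,0,0],[0,0,-84]],
    [40,[0,0,0],[0,0,-89]],
    [40,[0,0,0],[0,0,-89]],
    [40,[0,0,0],[0,0,-89]],
  ],
)

```text
time_s: 40.1
eef_pos: [594.2, 9.1, 138.9]
ee_rot: [-0.001, 0.999, 0.052, 0.001]
force: [-6.8, 6.6, 11.0]
grip_width: 0.612
grip_force: 52.3
```

Call:
apply_moves(
  targets=[
    [85,[0,0,0],[0,0,0]],
    [85,[0,0,0],[0,0,0]],
    [85,[0,0,0],[0,0,0]],
    [85,[0,0,50],[0,0,0]],
    [85,[0,0,100],[0,0,0]],
    [85,[-40,30,110],[0,0,0]],
    [85,[-80,60,110],[0,0,0]],
    [85,[-120,90,110],[0,0,0]],
    [85,[-150,120,110],[0,0,0]],
    [85,[-150,120,110],[0,0,0]],
  ],
)

```text
time_s: 41.1
eef_pos: [441.4, 130.6, 247.0]
ee_rot: [-0.0, 0.999, 0.054, 0.0]
force: [0.6, 0.9, 1.1]
grip_width: 0.997
grip_force: 0.0
```

```bash
python3 - <<'E'
from h import *
look()
im=capture("scene")[0]
cv2.imwrite("pics/f.png",cv2.resize(im[170:380,80:380],None,fx=2.6,fy=2.6,interpolation=cv2.INTER_CUBIC))
E
```

```text
top (array([87. , -2.6]), 180.2, 48.3, 88.7, array([300., 411.]))
top (array([ 470.9, -377.5]), 164.4, 35.5, -8.6, array([447., 247.]))
top (array([ 486.5, -289.3]), 138.7, 36.9, -9.4, array([412., 244.]))
41.2 [444.1 128.4 246.7] a 6.0 0.9967880160261742 [ 0.   0.4 -0.7]
```

View pics/f.png

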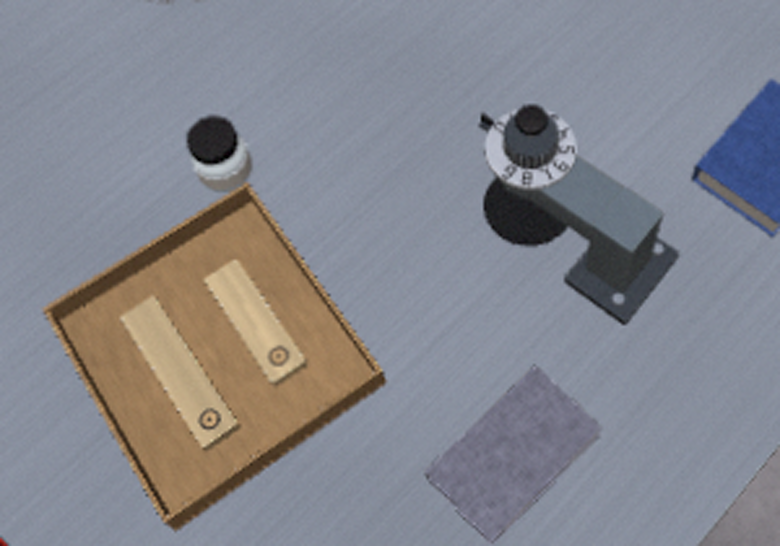

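Both tags lie flat in the tray with dots in their rings at (209,419) and (279,356), and the jar and books are undisturbed. One last check of the collar.

```bash
python3 - <<'E'
from h import *
ims={n:capture(n)[0] for n in("scene","top")}
polar(ims,(594,8.3),"pics/pol2.png")
g=lambda f:cv2.imread(f,0)[90:145].astype(np.float32)
a,b=g("pics/pol0.png")[:,:520],g("pics/pol2.png")
r=cv2.matchTemplate(b,a[:,230:460],cv2.TM_CCOEFF_NORMED);m=cv2.minMaxLoc(r);print(m[1],(m[3][0]-230)/2)
E
```

```text
0.8758052587509155 -31.0
```

View pics/pol2.png

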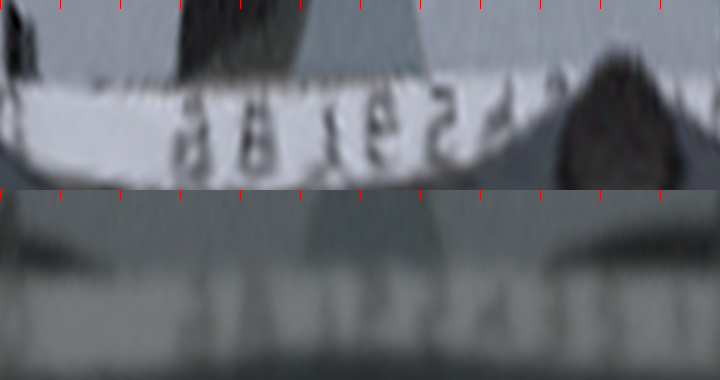

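The strip is shifted -31° from its start at 1, and 0 is at the pointer (px ~10). Handing in.

```bash
python3 -c "from rig import ctrl;print(ctrl.finish_job())"
```

```text
the job is handed in; nothing more can be done
None
```

The job is handed in: only the middle and short tags were present, and I stamped both with 6 showing, longer one first. Both lie flat in the tray, the collar reads 0, and the books and jar are where they were.

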